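Hang the loaded dip basket in the tank

ROBOT

A 6-joint arm with a two-finger parallel gripper is mounted at the origin on the work surface. World frame = base frame: x ahead of the robot, y to its left, z up, the work surface at z = 0. Lengths are in mm, angles in rad, forces in N, time in s.
With the tool pointing down it reaches from about 275 to 875 mm from the base axis. Payload 12.5 kg.
Tool frame: the origin (TCP) lies midway between the tips of the shut fingers; the grasp point (between the pads) lies behind it (hold_point_z is the z of the grasp point in the tool frame, in mm); z points along the fingers, y is the line along which they close (so a half turn about z gives the same grasp; the last joint's range is limited). The gripper opens to 85 mm and grips with 20 to 120 N. Pads are 22 mm wide; open, the fingers measure 114 mm over their backs; the gripper's body (76 mm by 85 mm) begins 54 mm behind the grasp point. The pads swing forward as they close: fully open they stand 13 mm farther back than shut.
Start: joints at [-1.199, 0.351, 1.652, -0, 1.139, -0.085], TCP at [242.609, -493.584, 231.29] pointing down, gripper open.
Joint ranges: [-2.75, 2.75], [-0.79, 2.1], [0.01, 2.65], [-1.57, 4.71], [0.07, 3.14], [-2.87, 2.87]. Speed limits (rad/s): [2.22, 2.22, 2.79, 3.14, 3.14, 3.14].

INTERFACE

Orientations are given as a unit quaternion [w, x, y, z].
In Python, from cell import sense, camera, calibration, sign_off, hold_point_z gives the robot as it stands. The module is installed in compiled form; this text tells all that it offers.
- The arm moves only by the tool send_rows, never from a script. Its argument "rows" is a list of rows, each a list of 7 numbers: the shift along the tool's x, y, z in m, then the turn, a rotation vector about the tool's x, y, z in degrees, then the closure, from 0 (fully open) to 1 (shut). In form: [[x, y, z, ax, ay, az, grip], ...]. A call has 1 to 5 rows; each row is the pose to reach, as a shift and turn from the pose commanded when the call began, along the tool's axes at that moment; what a row does not reach only later rows make up. A row lasts 1/12 s, in which the tool goes at most 41.7 mm and 7.16 degrees, less where a joint would pass 70% of its speed; a pose out of reach is approached as far as the arm can. A call with a gripper value outside its range is refused whole. The fingers move at their own pace and stop on an object; "newtons" is the grip in N (left out, the last holds). Time passes only in rows, so rows that repeat a pose let the fingers close. It gives the time, the measured TCP pose, the force, the opening and the grip force at its end, in the units of the state.
- sense(): the state, without advancing time (a new reading comes with each control period).
- camera(name): name is "side" or "top" or "wrist"; returns the picture (420x560x3 uint8, blue, green, red); there is no depth.
- calibration(name): a dict with "K" (3x3 intrinsics, pixels), "rvec" (rotation vector, rad) and "tvec" (3), from world to camera coordinates, as OpenCV has them; the wrist camera has in their place "T_tool_cam" (4x4, takes a point from camera to tool coordinates, whose origin is the TCP and whose axes are the flange's). Camera axes: x right, y down, z forward; pixel columns grow to the right and rows downward; lengths in mm; the calibration is good to about 2 mm. A picture is of the moment at which its call begins: read the wrist's pose just before it. calibration takes no time and is no camera call.
- sign_off(): hands the job in; it is judged then, once.
The state is a dict: "clock": time; "q": joint angles; "qvel": joint speeds; "joint_torque": joint torques, N m; "ee_pos": TCP position; "tcp_rot": TCP orientation; "contact_force": force on the tool from outside, world axes, zero at the start; "ft_torque": the same for the moment, N m; "grip_width": finger opening in mm; "grip_force": force on a finger pad.
Only numpy, scipy, OpenCV 4.12 (cv2) and the standard library are available. Lean on these libraries where they do the work, as an engineer would, in place of code of your own. Each camera call takes 0.05 s, during which the arm holds its last target. There are 200 camera calls.

TASK

Pick up the loaded dip basket and hang it inside the cleaning tank by its bent lip, over the near wall. The lip must end fully home on the bare steel in the gap left in that wall's yellow edge trim, not riding on top of the trim; the gap was cut by hand, so feel along the trim for it, and keep hold of the basket until the lip is home, then let go. Do not force the basket against the thin tank, keep both bushes in it, and leave the bottle, the tin and the bin where they stand.

Things in the scene. Friction and masses are not known exactly. Their poses are not given: they have to be found in the camera images.
- tank: Fixed open steel tank, 250 mm along its y, 200 mm along x, walls 4 mm thick, brass drain cock on the far wall. Yellow edge trim covers its rims; only the near wall's trim has a gap. Origin: on the bench under the middle of the NEAR wall (mid-thickness); x points square to it into the tank, y along the wall, z up. Thin sheet: keep the basket's force on it well under 30 N.
- rim_mid (a point): Middle of the near wall at bare rim height, 110 mm above the bench; tank axes. The trim is 6 mm thick over the wall, top 117 mm and skirt 100 mm above the bench, does not shift. Its 44 mm long gap (grey break in the yellow line, seen from above) was cut by hand: its middle lies anywhere within 33 mm of this point along the wall and is NOT measured.
- basket: Loose wire basket, 0.25 to 0.4 kg, 80 mm (x) by 100 mm (y), 60 mm high, with two bushes in it. Origin: centre of its underside, z up. On its -x side a 40 mm wide strap is bent over into the hook lip. To hang it the hook's throat goes over the near wall, basket inside, its x along the tank's x. Hung home it may lean up to about 5 degrees.
- hook (a point): Middle of the underside of the bend (top of the throat), at (-47, 0, 66) mm in the basket; basket axes. Throat 9 mm wide along x, 4.5 mm either side of this point, 40 mm long along y; lip 2.5 mm thick, reaching 20 mm below this point and 7 mm more flared outwards. Its height is 117 mm when resting on the trim, 110 mm when home on the bare rim.
- grip (a point): Middle of the red handle sleeve, at (-3, 0, 118) mm in the basket: a bar along the basket's y, 64 mm long, 14 mm thick (x) and 14 mm high, fixed rigidly over the basket on two side straps 100 mm apart. Can be gripped from above across its thickness (closing along the basket's x).
- bush0: Brass flange bush, 32 mm across the flange, 26 mm high, 60 g, standing loose on the basket's floor (3 mm thick). Origin: centre of its underside.
- bush1: Second brass flange bush, the same.
- bottle: White plastic bottle with red cap, 60 mm across, 170 mm high, on the back of the mat. Bystander. Origin: centre of its underside.
- tin: Pale metal tin, 68 mm across, 100 mm high, on the back of the mat. Bystander. Origin: centre of its underside.
- bin: Green open parts bin, 60 x 60 x 45 mm, between the robot and the work. Bystander. Origin: centre of its underside.
- mat: Black rubber bench mat, 300 mm (x) by 200 mm (y), 3 mm thick, on which the basket stands at the start. Its origin is 80 mm inside its near edge, on the bench.
Things that resemble listed ones, but are neither listed nor needed, are in the scene too. There is more than one size of the basket; the one meant has the size given above.

How it is judged (in metres and radians):
On the way, in this order (a step that is already met when the one before it is completed fails the run):
1. the basket is lifted by its handle, its underside more than 90 mm above the bench (height (world z) of basket above 0.09 m and contact force between the fingers and basket above 1 N), for 0.2 s.
2. the lip is fully home on the bare rim in the gap while the gripper still holds the basket (z of hook in the frame of tank between 0.106 and 0.1125 m and x of hook in the frame of tank between -0.006 and 0.006 m and contact force between the fingers and basket above 1 N), for 0.2 s.
At the end, for the whole second after the job is handed in: The basket hangs released, at rest, inside the tank by its lip over the near wall: underside of the bend 2.5 mm above to 4 mm below bare rim height (in the gap, not on the trim), within 6 mm of mid-wall; lean under 0.15 rad; both bushes in the basket (within 60 mm of its origin) (z of hook in the frame of tank between 0.106 and 0.1125 m and x of hook in the frame of tank between -0.006 and 0.006 m and x of basket in the frame of tank above 0.03 m and angle between basket's own z axis and vertical below 0.15 rad and linear speed of basket below 0.02 m/s and distance between each of bush0, bush1 and basket below 0.06 m); the robot touches nothing.
It fails at once if the basket is pressed or knocked against the tank or its trim with more than 30 N (contact force between basket and tank above 30 N).
It fails at once if the bottle, the tin or the bin is moved by more than 20 mm (distance of any of bottle, tin, bin from where it was at the start of the episode above 0.02 m).
It also fails if it takes over 64 s, if anything falls off the work surface, if the arm or the gripper's body presses on something with over 40 N, if the wrist force passes 120 N, or if a joint passes its speed limit or range.

## Working session

There is one attempt and no reset: what is moved stays moved. The work goes in short steps, Python scripts to look and compute and a tool call to move; the robot and the scene stay as the last step left them, time stands still between calls to the robot, and variables do not carry over. Pictures are saved under pics/ and viewed, at most 10 in all, crops included, and the job is handed in when it is done.

Besides the shell and the picture viewer there is one more tool, called after "Call:" in YAML: its name, and indented under it one key for each argument. send_rows: Moves the arm, as the interface text tells. Its arguments: {"type":"object","properties":{"rows":{"type":"array","items":{"type":"array","items":{"type":"number"}}},"newtons":{"type":"number"}},"required":["rows"]}

```bash
mkdir -p pics; python3 - <<'E'
from cell import *
import cv2,numpy as np
s=sense();print(s,hold_point_z)
for n in("top","side"):
    cv2.imwrite(f"pics/{n}0.png",camera(n))
for n in("top","side","wrist"):
    print(n,calibration(n))
E
```

```text
{'clock': 0.0, 'q': array([-1.19860969e+00,  3.51236346e-01,  1.65241883e+00, -7.48686526e-06,
        1.13913071e+00, -8.45717888e-02]), 'qvel': array([ 0.00060338,  0.00131492, -0.00088337, -0.00029262, -0.00263947,
       -0.00055246]), 'joint_torque': array([ 1.88045924e-03, -5.06094396e+01, -2.91398245e+01,  4.84005045e-05,
        4.55324276e-03, -1.32269039e-05]), 'ee_pos': array([ 242.48511554, -493.28594288,  230.7603692 ]), 'tcp_rot': array([-5.89971595e-04,  9.74034090e-01,  2.26400608e-01, -8.88666040e-05]), 'contact_force': array([-0.40620915,  0.29302045,  0.14261773]), 'ft_torque': array([ 0.00873137, -0.04027533,  0.05329121]), 'grip_force': 0.0, 'grip_width': 85.47507664404466} -18.700000000000003
top {'K': array([[387.65282572,   0.        , 282.61224363],
       [  0.        , 387.65282572, 210.55898827],
       [  0.        ,   0.        ,   1.        ]]), 'rvec': array([ 2.15614207, -2.16184835,  0.1513065 ]), 'tvec': array([ 34.51893297, 490.86811623, 875.64780881])}
side {'K': array([[519.14737841,   0.        , 276.66705748],
       [  0.        , 519.14737841, 206.17491655],
       [  0.        ,   0.        ,   1.        ]]), 'rvec': array([ 0.13153049, -2.73978315,  1.48433915]), 'tvec': array([ 491.62514078,   86.2249346 , 1173.39305283])}
wrist {'K': array([[329.15079627,   0.        , 281.82403554],
       [  0.        , 329.15079627, 207.19895243],
       [  0.        ,   0.        ,   1.        ]]), 'T_tool_cam': array([[-4.78860181e-04, -9.60453781e-01, -2.78439050e-01,
         7.07507549e+01],
       [ 9.99999885e-01, -4.55390272e-04, -1.48969106e-04,
        -9.05566068e-01],
       [ 1.62795061e-05, -2.78439090e-01,  9.60453889e-01,
        -1.42909302e+02],
       [ 0.00000000e+00,  0.00000000e+00,  0.00000000e+00,
         1.00000000e+00]])}
```

View pics/top0.png

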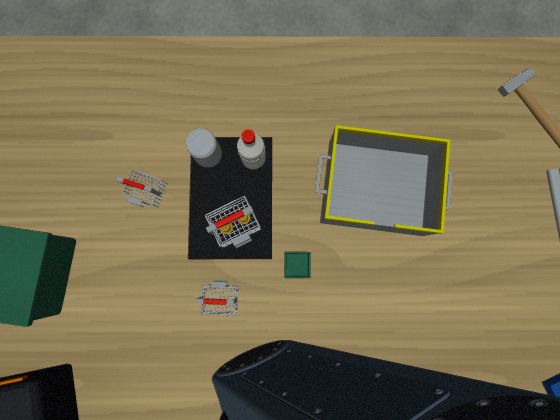

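View pics/side0.png

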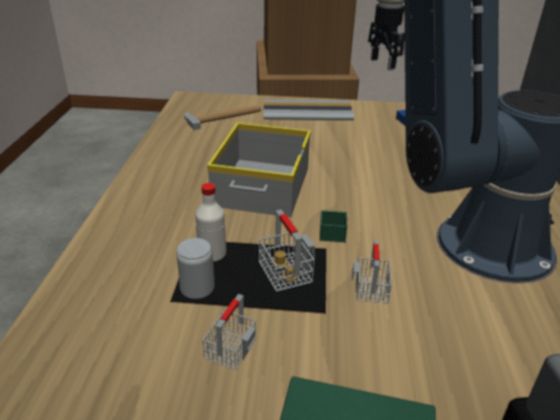

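The top view shows three baskets with red handles, at (143,188), (219,300) and (233,222). The one at (233,222) fits: it is the largest, stands on the mat and holds two brass bushes. The tank's yellow rim has corners near (338,128), (449,140), (443,232) and (326,219), and a grey break in the near edge around x≈375-397. I'll confirm this in an enlarged crop and measure.

```bash
cat > h.py <<'E'
import cv2,numpy as np
from cell import *
from scipy.spatial.transform import Rotation as R
def cam(n,s=None):
    c=calibration(n);K=c["K"]
    if n=="wrist":
        q=s["tcp_rot"];T=np.eye(4);T[:3,:3]=R.from_quat(np.r_[q[1:],q[0]]).as_matrix();T[:3,3]=s["ee_pos"]
        T=T@c["T_tool_cam"];return K,T[:3,:3],T[:3,3]
    r=cv2.Rodrigues(c["rvec"])[0];return K,r.T,-r.T@c["tvec"]
def ray(C,uv,z):
    K,r,o=C;d=(r@np.linalg.inv(K)@np.c_[np.atleast_2d(uv),np.ones(len(np.atleast_2d(uv)))].T).T
    return (o+d*((z-o[2])/d[:,2])[:,None])
def proj(C,P):
    K,r,o=C;p=(np.atleast_2d(P)-o)@r;p=p@K.T;return p[:,:2]/p[:,2:]
def mask(im,lo,hi):return cv2.inRange(cv2.cvtColor(im,cv2.COLOR_BGR2HSV),lo,hi)
def red(im):return mask(im,(0,150,80),(6,255,255))|mask(im,(172,150,80),(180,255,255))
def yel(im):return mask(im,(24,150,60),(34,255,255))
def bar(m):
    n,l,st,_=cv2.connectedComponentsWithStats(m);i=1+np.argmax(st[1:,4])
    p=np.argwhere(l==i)[:,::-1].astype(np.float32);r=cv2.minAreaRect(p);return r,len(p)
E
python3 - <<'E'
from h import *
im=cv2.imread("pics/top0.png");C=cam("top")
m=red(im);m2=m*0;m2[195:255,200:265]=m[195:255,200:265]
r,n=bar(m2);print("bar",r,n);b=cv2.boxPoints(r);print(ray(C,b,126).round(1),ray(C,r[0],126))
y=yel(im);y[:, :300]=0;p=np.argwhere(y>0)[:,::-1];W=ray(C,p,117)
rr=cv2.minAreaRect(W[:,:2].astype(np.float32));print("tank",rr,cv2.boxPoints(rr))
si=cv2.imread("pics/side0.png");m=red(si);m2=m*0;m2[205:245,265:315]=m[205:245,265:315]
r,n=bar(m2);print(r,n);Cs=cam("side")
P=[np.vstack([c[0]@np.c_[c[1].T,-c[1].T@c[2]]]) for c in(C,Cs)]
mt=red(im);mt[:195]=0;mt[255:]=0;mt[:,:200]=0;mt[:,265:]=0
a=bar(mt)[0][0]
X=cv2.triangulatePoints(P[0],P[1],np.array(a).reshape(2,1),np.array(r[0]).reshape(2,1));print("tri",(X[:3]/X[3]).T)
a=cv2.resize(im[180:310,100:290],None,fx=4,fy=4,interpolation=cv2.INTER_CUBIC)[:, :]
cv2.imwrite("pics/cropA.png",a)
print(proj(C,ray(C,[[233,258]],3)))
E
```

```text
bar ((228.80001831054688, 218.60000610351562), (6.260990142822266, 29.516094207763672), 63.43495178222656) 198
[[454.1 176.8 126. ]
 [481.7 122.2 126. ]
 [469.9 116.2 126. ]
 [442.3 170.8 126. ]] [[461.95370709 146.56284393 126.        ]]
tank ((549.5823364257812, -192.23475646972656), (254.60670471191406, 208.60511779785156), 82.65367889404297) [[ 429.85812  -305.1563  ]
 [ 636.75085  -331.82993 ]
 [ 669.3065    -79.3132  ]
 [ 462.41382   -52.639587]]
((287.76922607421875, 223.15382385253906), (21.0786075592041, 7.2111029624938965), 56.3099365234375) 148
tri [[461.93130432 146.82708019 123.97692185]]
[[233. 258.]]
```

View pics/cropA.png

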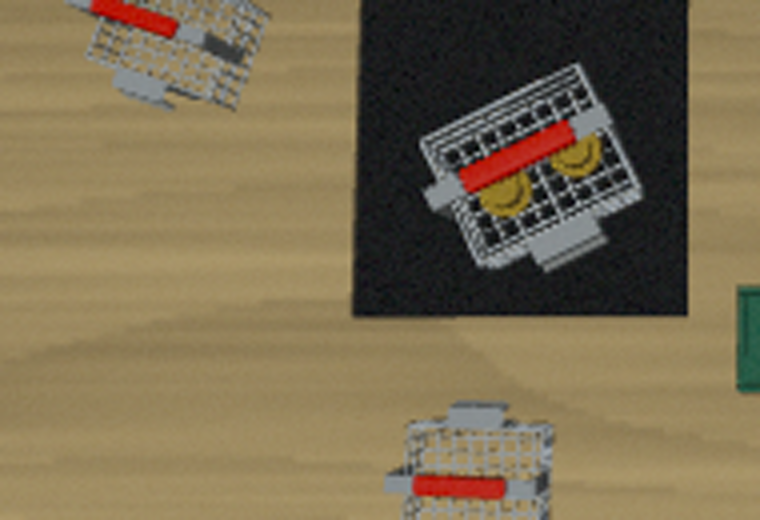

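The crop confirms it: the basket on the mat is the larger one and holds two brass bushes, with its lip towards the robot and to the right. The grip is near (462,147,121) and the basket yaw is about 26.8°. The tank yaw is about -7.3°. Moving above the handle.

Call:
send_rows:
  rows:
    - [0.028,-0.028,0,0,0,-6,0]
    - [0.056,-0.056,0,0,0,-12,0]
    - [0.084,-0.084,0,0,0,-18,0]
    - [0.112,-0.112,0,0,0,-24,0]
    - [0.14,-0.14,0,0,0,-30,0]
  newtons: 40

```text
clock: 0.52
ee_pos: [306.5, -304.3, 231.0]
tcp_rot: [-0.0, 0.881, 0.473, -0.0]
contact_force: [0.9, 0.1, -0.5]
grip_width: 85.6
grip_force: 0.0
```

Call:
send_rows:
  rows:
    - [0.038,-0.01,0,0,0,-6,0]
    - [0.077,-0.02,0,0,0,-12,0]
    - [0.116,-0.031,0,0,0,-18,0]
    - [0.154,-0.041,0,0,0,-24,0]
    - [0.193,-0.051,0,0,0,-30,0]

```text
clock: 0.93
ee_pos: [371.5, -115.6, 231.3]
tcp_rot: [0.0, 0.729, 0.685, 0.0]
contact_force: [0.8, -1.4, 0.2]
grip_width: 85.4
grip_force: 0.0
```

Call:
send_rows:
  rows:
    - [0.038,0.01,0,0,0,-6,0]
    - [0.076,0.02,0,0,0,-12,0]
    - [0.114,0.031,0,0,0,-18,0]
    - [0.152,0.041,0,0,0,-24,0]
    - [0.19,0.051,0,0,0,-30,0]

```text
clock: 1.35
ee_pos: [435.2, 70.8, 231.2]
tcp_rot: [-0.0, 0.526, 0.85, -0.0]
contact_force: [0.0, -1.2, 0.3]
grip_width: 85.0
grip_force: 0.0
```

```bash
cat >> h.py <<'E'
def rel(s,p,yaw_y):
    "tool-axes shift (m) and turn about tool z (deg) to bring TCP to p with tool y at world yaw_y (deg), level"
    q=s["tcp_rot"];M=R.from_quat(np.r_[q[1:],q[0]]).as_matrix()
    a=np.radians(yaw_y);y=np.array([np.cos(a),np.sin(a),0]);z=np.array([0,0,-1.]);T=np.c_[np.cross(y,z),y,z]
    return (M.T@(np.array(p)-s["ee_pos"])/1000).round(4),np.degrees(R.from_matrix(M.T@T).as_rotvec()).round(2)
E
python3 - <<'E'
from h import *
s=sense();print(s["clock"],s["ee_pos"],s["contact_force"],rel(s,[462,147,215],26.8))
E
```

```text
1.35 [435.19391903  70.82681479 231.24583498] [ 0.02092194 -1.22133292  0.26973018] (array([0.0562, 0.058 , 0.0162]), array([-0.  ,  0.  , -0.32]))
```

Call:
send_rows:
  rows:
    - [0.028,0.029,0,0,0,0,0]
    - [0.056,0.058,0,0,0,-0.3,0]
    - [0.056,0.058,0,0,0,-0.3,0]

```text
clock: 1.6
ee_pos: [463.7, 149.6, 231.1]
tcp_rot: [-0.0, 0.525, 0.851, 0.001]
contact_force: [-0.3, -0.6, 0.2]
grip_width: 85.4
grip_force: 0.0
```

```bash
python3 - <<'E'
from h import *
s=sense();im=camera("wrist");cv2.imwrite("pics/w1.png",im);C=cam("wrist",s)
r,n=bar(red(im));c=ray(C,r[0],126)[0];print(s["ee_pos"],r,n,c,ray(C,cv2.boxPoints(r),127).round(1))
E
```

```text
[463.73666774 149.56566011 231.06652228] ((276.5, 210.0), (76.0, 17.0), 90.0) 1290 [461.23025572 145.53435883 126.        ] [[442.  169.8 127. ]
 [453.5 175.6 127. ]
 [481.6 120.1 127. ]
 [469.3 113.9 127. ]]
```

View pics/w1.png

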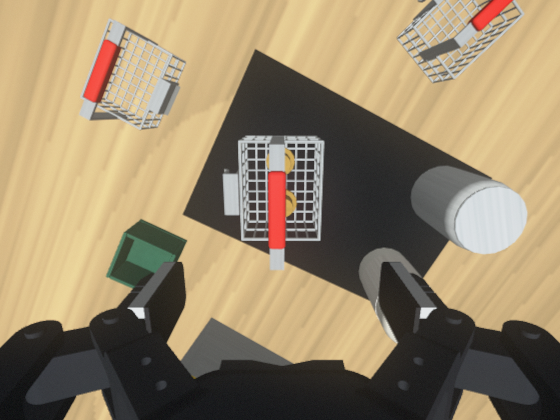

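The wrist view shows the basket's handle upright at (277,210) with the lip on the left, so the yaw is right. The centre is about 2 mm and 4 mm off in tool x and y. Descending and gripping.

Call:
send_rows:
  rows:
    - [-0.002,-0.004,0.035,0,0,0,0]
    - [-0.002,-0.004,0.07,0,0,0,0]
    - [-0.002,-0.004,0.1,0,0,0,0]
    - [-0.002,-0.004,0.129,0,0,0,0]
    - [-0.002,-0.004,0.129,0,0,0,0]

```text
clock: 2.07
ee_pos: [456.7, 139.4, 98.0]
tcp_rot: [-0.003, 0.527, 0.85, -0.003]
contact_force: [-1.1, 0.2, -0.8]
grip_width: 85.5
grip_force: 0.0
```

Call:
send_rows:
  rows:
    - [0,0,0,0,0,0,0.5]
    - [0,0,0,0,0,0,1]
    - [0,0,0,0,0,0,1]
    - [0,0,0,0,0,0,1]
    - [0,0,0,0,0,0,1]
  newtons: 80

```text
clock: 2.48
ee_pos: [460.4, 141.0, 103.5]
tcp_rot: [0.001, 0.526, 0.85, 0.001]
contact_force: [0.5, 0.5, -0.2]
grip_width: 25.7
grip_force: 0.0
```

Call:
send_rows:
  rows:
    - [0,0,0,0,0,0,1]
    - [0,0,0,0,0,0,1]
    - [0,0,0,0,0,0,1]
    - [0,0,-0.005,0,0,0,1]
    - [0,0,-0.01,0,0,0,1]

```text
clock: 2.9
ee_pos: [458.9, 140.8, 112.1]
tcp_rot: [-0.001, 0.526, 0.85, -0.001]
contact_force: [0.2, 0.5, -4.1]
grip_width: 12.3
grip_force: 78.3
```

Call:
send_rows:
  rows:
    - [0,0,-0.01,0,0,0,1]
    - [0,0,-0.03,0,0,0,1]
    - [0,0,-0.05,0,0,0,1]
    - [0,0,-0.07,0,0,0,1]
    - [0,0,-0.085,0,0,0,1]

```text
clock: 3.32
ee_pos: [459.7, 140.9, 199.3]
tcp_rot: [0.0, 0.526, 0.85, 0.0]
contact_force: [0.2, 0.4, -4.1]
grip_width: 12.8
grip_force: 78.3
```

Call:
send_rows:
  rows:
    - [0,0,-0.02,0,0,0,1]
    - [0,0,-0.04,0,0,0,1]
    - [0,0,-0.055,0,0,0,1]
    - [0,0,-0.06,0,0,0,1]
    - [0,0,-0.06,0,0,0,1]

```text
clock: 3.73
ee_pos: [459.9, 141.0, 258.5]
tcp_rot: [0.001, 0.526, 0.85, 0.001]
contact_force: [-0.2, 0.4, -4.5]
grip_width: 12.7
grip_force: 78.3
```

```bash
python3 - <<'E'
from h import *
s=sense();print(s["clock"],s["ee_pos"],s["contact_force"],s["grip_width"],s["grip_force"],rel(s,[495,-185,255],-7.35))
for f in (.25,.5,.75):
    print(f,rel(s,np.array([459,141,255])+f*np.array([36,-326,0]),26.8-34.15*f))
E
```

```text
3.7333 [459.90735163 140.9667195  258.45577482] [-0.22263331  0.40323605 -4.48692865] 12.744691972818364 78.30440640449524 (array([-0.3074, -0.1139,  0.0034]), array([ 0.1 , -0.  , 33.82]))
0.25 (array([-0.0765, -0.0291,  0.0034]), array([0.09, 0.02, 8.21]))
0.5 (array([-0.1535, -0.0574,  0.0034]), array([1.000e-01, 1.000e-02, 1.675e+01]))
0.75 (array([-0.2305, -0.0856,  0.0034]), array([1.000e-01, 1.000e-02, 2.529e+01]))
```

Call:
send_rows:
  rows:
    - [-0.012,-0.005,0,0,0,1,1]
    - [-0.036,-0.014,0,0,0,4,1]
    - [-0.065,-0.024,0,0,0,7,1]
    - [-0.094,-0.035,0,0,0,10,1]
    - [-0.123,-0.046,0,0,0,13,1]

```text
clock: 4.15
ee_pos: [472.6, 9.2, 256.1]
tcp_rot: [-0.001, 0.62, 0.785, -0.001]
contact_force: [0.5, -0.2, -4.4]
grip_width: 12.6
grip_force: 78.3
```

Call:
send_rows:
  rows:
    - [-0.03,-0.004,0,0,0,4,1]
    - [-0.06,-0.008,0,0,0,8,1]
    - [-0.09,-0.012,0,0,0,12,1]
    - [-0.12,-0.015,0,0,0,15,1]
    - [-0.145,-0.019,0,0,0,18,1]

```text
clock: 4.57
ee_pos: [488.2, -136.8, 256.0]
tcp_rot: [-0.001, 0.736, 0.677, -0.001]
contact_force: [0.4, 0.5, -4.0]
grip_width: 12.6
grip_force: 78.3
```

Call:
send_rows:
  rows:
    - [-0.016,0.002,0,0,0,1,1]
    - [-0.03,0.003,0,0,0,2,1]
    - [-0.04,0.004,0,0,0,2.8,1]
    - [-0.046,0.005,0,0,0,2.8,1]
    - [-0.046,0.005,0,0,0,2.8,1]

```text
clock: 4.98
ee_pos: [489.9, -181.9, 256.6]
tcp_rot: [-0.0, 0.751, 0.66, -0.0]
contact_force: [-0.5, -0.0, -4.2]
grip_width: 12.8
grip_force: 78.3
```

```bash
python3 - <<'E'
from h import *
s=sense();im=camera("wrist");cv2.imwrite("pics/w2.png",im);t=camera("top");cv2.imwrite("pics/t2.png",t)
print(s["clock"],s["ee_pos"],s["contact_force"],s["grip_width"],rel(s,[495,-185,258],-7.35))
cv2.imwrite("pics/both.png",np.vstack([im,cv2.resize(t[120:245,300:460],(560,438),interpolation=cv2.INTER_CUBIC)])[:, :][:858] if 0 else im)
E
```

```text
4.9833 [ 489.89190961 -181.86203593  256.62336353] [-0.50217526 -0.03472943 -4.15718759] 12.82664177721088 (array([-0.0025,  0.0055, -0.0014]), array([-0.06, -0.01,  0.  ]))
```

View pics/w2.png

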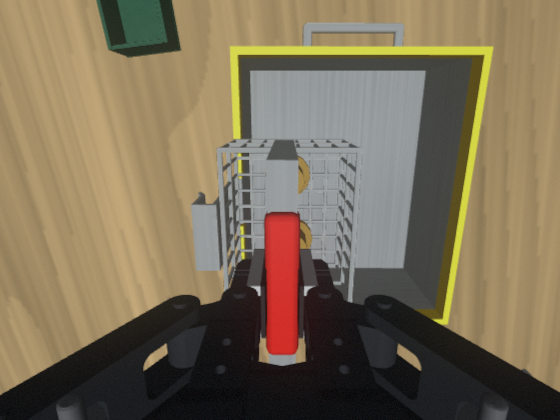

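The wrist view shows the basket hanging over the tank, with the near wall's yellow trim running from (233,50) to (242,250) and the lip at (207,235). Fitting the outer edge of the trim now, and finding the gap in the earlier top picture.

```bash
python3 - <<'E'
from h import *
s=sense();im=cv2.imread("pics/w2.png");C=cam("wrist",s);y=yel(im)
L=np.array([[np.where(y[v,222:262]>0)[0][0]+222,v] for v in range(60,250) if (y[v,222:262]>0).any() and not 130<v<160])
W=ray(C,L,117);vx,vy,x0,y0=cv2.fitLine(W[:,:2].astype(np.float32),cv2.DIST_HUBER,0,.01,.01).ravel()
d=np.array([vx,vy])*np.sign(vy);print("wrist wall yaw",np.degrees(np.arctan2(-d[0],d[1])),len(L))
n=np.array([d[1],-d[0]]);c=np.array([x0,y0])
# far-wall right edge
Rr=np.array([[np.where(y[v,400:520]>0)[0][-1]+400,v] for v in range(70,300) if (y[v,400:520]>0).any()])
F=ray(C,Rr,117)[:,:2];print("depth outer",np.median((F-c)@n))
print("outer edge x at grip n:", (s["ee_pos"][:2]-c)@n, "=> hook offset from mid", (s["ee_pos"][:2]-c)@n-44-3)
t=cv2.imread("pics/top0.png");Ct=cam("top");yt=yel(t);yt[:,:310]=0;yt[:212]=0
P=np.argwhere(yt>0)[:,::-1];Wt=ray(Ct,P,117)[:,:2]
ctr=np.array([549.6,-192.2]);u=(Wt-ctr)@d;vv=(Wt-ctr)@n;k=vv<-90
h,e=np.histogram(u[k],np.arange(-132,134,4));print(list(zip(e.astype(int),h)))
print("grip u",(s["ee_pos"][:2]-ctr)@d,"top near v",np.percentile(vv[k],[5,50,95]), "ctr vs wrist",(ctr-c)@n)
T=cv2.imread("pics/t2.png");yt=yel(T);yt[:,:310]=0
cr=np.vstack([t[205:240,315:455],T[205:240,315:455]]);cv2.imwrite("pics/gap.png",cv2.resize(cr,None,fx=5,fy=5,interpolation=cv2.INTER_CUBIC))
E
```

```text
wrist wall yaw -5.91574 105
depth outer 202.88506670049276
outer edge x at grip n: 38.71116341180393 => hook offset from mid -8.28883658819607
[(np.int64(-132), np.int64(0)), (np.int64(-128), np.int64(0)), (np.int64(-124), np.int64(15)), (np.int64(-120), np.int64(16)), (np.int64(-116), np.int64(17)), (np.int64(-112), np.int64(8)), (np.int64(-108), np.int64(8)), (np.int64(-104), np.int64(8)), (np.int64(-100), np.int64(7)), (np.int64(-96), np.int64(4)), (np.int64(-92), np.int64(8)), (np.int64(-88), np.int64(8)), (np.int64(-84), np.int64(8)), (np.int64(-80), np.int64(7)), (np.int64(-76), np.int64(7)), (np.int64(-72), np.int64(8)), (np.int64(-68), np.int64(8)), (np.int64(-64), np.int64(5)), (np.int64(-60), np.int64(6)), (np.int64(-56), np.int64(8)), (np.int64(-52), np.int64(8)), (np.int64(-48), np.int64(7)), (np.int64(-44), np.int64(7)), (np.int64(-40), np.int64(8)), (np.int64(-36), np.int64(8)), (np.int64(-32), np.int64(7)), (np.int64(-28), np.int64(5)), (np.int64(-24), np.int64(6)), (np.int64(-20), np.int64(1)), (np.int64(-16), np.int64(0)), (np.int64(-12), np.int64(0)), (np.int64(-8),
[... 418 characters left out ...]
(np.int64(52), np.int64(8)), (np.int64(56), np.int64(6)), (np.int64(60), np.int64(8)), (np.int64(64), np.int64(8)), (np.int64(68), np.int64(6)), (np.int64(72), np.int64(5)), (np.int64(76), np.int64(7)), (np.int64(80), np.int64(8)), (np.int64(84), np.int64(8)), (np.int64(88), np.int64(7)), (np.int64(92), np.int64(8)), (np.int64(96), np.int64(8)), (np.int64(100), np.int64(7)), (np.int64(104), np.int64(5)), (np.int64(108), np.int64(6)), (np.int64(112), np.int64(8)), (np.int64(116), np.int64(8)), (np.int64(120), np.int64(10)), (np.int64(124), np.int64(10)), (np.int64(128), np.int64(3))]
grip u 5.237958593413708 top near v [-105.24942086  -99.86811331  -93.99919034] ctr vs wrist 99.18301559418886
```

View pics/gap.png

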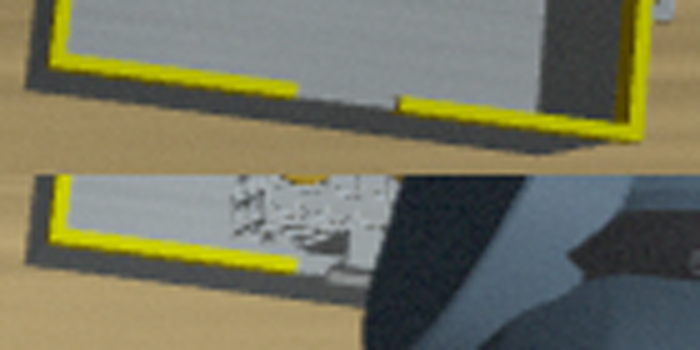

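The top crop shows the trim gap between about (375,223) and (394,225.6). Next I measure the sleeve and lip positions in the hand, and fit the wall yaw from the top view.

```bash
python3 - <<'E'
from h import *
s=sense();im=cv2.imread("pics/w2.png");C=cam("wrist",s);t=cv2.imread("pics/top0.png");Ct=cam("top")
y=yel(t);y[:,:310]=0
def fit(p):
    vx,vy,x0,y0=cv2.fitLine(p[:,:2].astype(np.float32),cv2.DIST_HUBER,0,.01,.01).ravel();d=np.array([vx,vy])*np.sign(vy);return d,np.array([x0,y0])
lo=np.array([[c,np.where(y[200:,c])[0][-1]+200.5] for c in list(range(332,372))+list(range(398,438)) if y[200:,c].any()])
hi=np.array([[c,np.where(y[:160,c])[0][0]-.5] for c in range(345,443)])
for n,p in(("near",lo),("far",hi)):
    d,c=fit(ray(Ct,p,117));print(n,"yaw",np.degrees(np.arctan2(-d[0],d[1])),c)
    if n=="near":D,c0=d,c
N=np.array([D[1],-D[0]]);print("depth",(c-c0)@N)
g=[p for p in np.argwhere(y)[:,::-1] if p[1]>212]
W=ray(Ct,np.array(g),117)[:,:2];k=(W-c0)@N<8;u=(W[k]-c0)@D;u=np.sort(u);i=np.argmax(np.diff(u));print("gap u",u[i],u[i+1])
mid=c0+D*(u[i]+u[i+1])/2+N*3;print("gap mid world (wall mid)",mid)
r,n=bar(red(im));tz=s["ee_pos"][2]+18.7+7
P=ray(C,cv2.boxPoints(r),tz);print("sleeve",r,P.mean(0),s["ee_pos"])
m=cv2.inRange(cv2.cvtColor(im,cv2.COLOR_BGR2HSV),(0,0,60),(180,60,255));m[:, :190]=0;m[:,222:]=0;m[:190]=0;m[285:]=0
b=bar(m)[0];q=cv2.boxPoints(b);Q=ray(C,q,s["ee_pos"][2]+18.7-50);print("lip",q.round(1).tolist(),Q.round(1).tolist())
dd=(Q[:,:2]-s["ee_pos"][:2]);print("lip rel TCP along N,D",(dd@N).round(1),(dd@D).round(1),"sleeve",(P.mean(0)[:2]-s["ee_pos"][:2])@np.c_[N,D])
print("TCP rel gap mid N,D",(s["ee_pos"][:2]-mid)@N,(s["ee_pos"][:2]-mid)@D)
E
```

```text
near yaw -7.428539 [ 445.9677  -180.85835]
far yaw -7.3441043 [ 652.57104 -208.66977]
depth 208.46501
gap u -20.365265141874797 24.370539356187912
gap mid world (wall mid) [ 449.20145301 -179.26039249]
sleeve ((282.0, 282.5), (141.0, 34.0), 90.0) [ 490.03820985 -176.41176197  282.62452925] [ 489.99004404 -180.75735632  256.92452925]
lip [[191.0, 190.0], [221.0, 190.0], [221.0, 270.0], [191.0, 270.0]] [[444.4, -143.9, 225.6], [460.6, -146.0, 225.6], [452.0, -193.1, 225.6], [434.7, -190.9, 225.6]]
lip rel TCP along N,D [-49.9 -33.7 -36.  -53.5] [ 30.7  30.7 -17.2 -17.2] sleeve [-0.51407828  4.31534864]
TCP rel gap mid N,D 40.6397896867346 3.7891378203677997
```

Call:
send_rows:
  rows:
    - [0,0.005,0,0,0,0,1]
    - [0,0.011,0,0,0,0,1]
    - [0,0.011,0.008,0,0,0,1]
    - [0,0.011,0.016,0,0,0,1]
    - [0,0.011,0.024,0,0,0,1]

```text
clock: 5.5
ee_pos: [500.9, -182.4, 232.1]
tcp_rot: [-0.0, 0.751, 0.661, -0.0]
contact_force: [-0.2, 0.5, -4.4]
grip_width: 12.8
grip_force: 78.4
```

Call:
send_rows:
  rows:
    - [0,0,0.009,0,0,0,1]
    - [0,0,0.018,0,0,0,1]
    - [0,0,0.027,0,0,0,1]
    - [0,0,0.036,0,0,0,1]
    - [0,0,0.045,0,0,0,1]

```text
clock: 5.92
ee_pos: [500.9, -182.7, 187.3]
tcp_rot: [-0.0, 0.751, 0.66, -0.0]
contact_force: [0.5, -0.4, -3.6]
grip_width: 12.7
grip_force: 78.4
```

Call:
send_rows:
  rows:
    - [0,0,0,0,0,0,1]
    - [0,0,0,0,0,0,1]

```text
clock: 6.08
ee_pos: [500.9, -182.7, 187.8]
tcp_rot: [-0.0, 0.751, 0.66, -0.0]
contact_force: [0.3, -0.5, -5.1]
grip_width: 12.3
grip_force: 78.3
```

```bash
python3 - <<'E'
from h import *
s=sense();im=camera("wrist");cv2.imwrite("pics/w3.png",cv2.resize(im[30:330,130:390],None,fx=2,fy=2,interpolation=cv2.INTER_CUBIC));cv2.imwrite("pics/w3f.png",im)
print(s["clock"],s["ee_pos"],s["contact_force"])
E
```

```text
6.0833 [ 500.89395319 -182.67090128  187.82937633] [ 0.26670138 -0.47548064 -5.09341994]
```

View pics/w3.png

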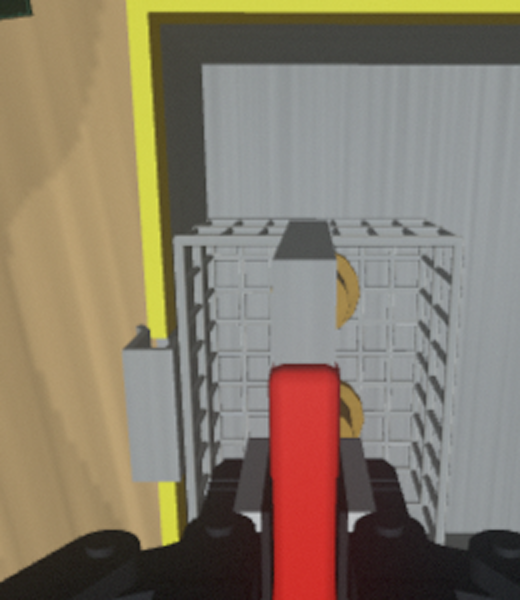

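The close view shows the lip (crop 127-178, 345-480) straddling the trim line. The trim ends just above the lip at crop row ~338, which is the +y end of the gap. Turning these into positions.

```bash
python3 - <<'E'
from h import *
s=sense();C=cam("wrist",s);f=lambda a:np.array(a)/2+[130,30]
a=np.radians(-7.4);N=np.array([np.cos(a),np.sin(a)]);D=np.array([-N[1],N[0]]);o=s["ee_pos"][:2]
def show(n,p,z):
    w=ray(C,f(p),z)[:,:2]-o;print(n,(w@N).round(1),(w@D).round(1))
im=cv2.imread("pics/w3f.png");y=yel(im)
for v in (60,100,140,180,190,194,196,198,199,200,201,202,270,275,280): 
    x=np.where(y[v,185:225])[0]
    if len(x):
        w=ray(C,[[x[0]+184.5,v],[x[-1]+185.5,v]],117)[:,:2]-o;print(v,x[0]+185,x[-1]+185,im[v,x[0]+186],(w@N).round(1),(w@D).round(1))
zt=s["ee_pos"][2]-33.3+2.5
show("lip top corners",[[127,348],[176,348],[180,480],[133,480]],zt)
show("basket corner",[[175,237],[461,240]],zt-8.5)
E
```

```text
60 196 209 [ 76 213 212] [-52.4 -44. ] [101.3 101.3]
100 198 211 [ 76 213 212] [-52.8 -44.1] [78.5 78.5]
140 201 214 [ 77 215 213] [-52.6 -43.6] [54.1 54.1]
180 204 212 [ 75 214 213] [-52.4 -46.4] [28.1 28.1]
190 204 213 [ 75 214 212] [-52.8 -46.2] [21.3 21.3]
194 205 213 [ 76 214 213] [-52.4 -46.3] [18.5 18.6]
196 205 213 [ 77 214 213] [-52.4 -46.4] [17.2 17.2]
198 207 208 [ 85 206 204] [-51.2 -49.8] [15.8 15.8]
275 210 219 [ 72 214 212] [-52.6 -45.4] [-41.6 -41.6]
280 210 218 [ 70 212 211] [-52.9 -46.4] [-45.6 -45.6]
lip top corners [-49.  -35.5 -36.5 -50.2] [ 23.   23.  -16.9 -16.9]
basket corner [-35.8  42.6] [52.2 51.4]
```

Measured relative to the TCP, the wall mid is at N≈-49.5 and the hook at about -43.5. The gap mid is at D≈-5 and the hook at about +3.5. So I shift about -5.5 mm in N and -8 mm in D, then lower slowly.

Call:
send_rows:
  rows:
    - [-0.004,-0.003,0,0,0,0,1]
    - [-0.008,-0.005,0,0,0,0,1]
    - [-0.008,-0.005,0.003,0,0,0,1]
    - [-0.008,-0.005,0.006,0,0,0,1]
    - [-0.008,-0.005,0.009,0,0,0,1]

```text
clock: 6.55
ee_pos: [495.0, -190.1, 179.1]
tcp_rot: [0.0, 0.751, 0.66, 0.0]
contact_force: [-0.3, -0.7, -3.1]
grip_width: 12.6
grip_force: 78.4
```

Call:
send_rows:
  rows:
    - [0,0,0.002,0,0,0,1]
    - [0,0,0.004,0,0,0,1]
    - [0,0,0.006,0,0,0,1]

```text
clock: 6.8
ee_pos: [495.1, -189.9, 173.0]
tcp_rot: [-0.0, 0.751, 0.661, -0.0]
contact_force: [0.1, 0.4, -4.2]
grip_width: 12.8
grip_force: 78.4
```

Call:
send_rows:
  rows:
    - [0,0,0.002,0,0,0,1]
    - [0,0,0.004,0,0,0,1]
    - [0,0,0.006,0,0,0,1]

```text
clock: 7.05
ee_pos: [495.1, -190.0, 167.1]
tcp_rot: [0.0, 0.751, 0.661, 0.0]
contact_force: [0.0, 0.4, -3.4]
grip_width: 12.6
grip_force: 78.4
```

Call:
send_rows:
  rows:
    - [0,0,0.002,0,0,0,1]
    - [0,0,0.004,0,0,0,1]
    - [0,0,0.005,0,0,0,1]

```text
clock: 7.3
ee_pos: [495.0, -190.0, 162.0]
tcp_rot: [-0.0, 0.751, 0.66, -0.0]
contact_force: [0.2, 0.2, -3.8]
grip_width: 12.7
grip_force: 78.4
```

```bash
python3 - <<'E'
from h import *
s=sense();print(s["ee_pos"],s["contact_force"],s["ft_torque"])
im=camera("wrist");cv2.imwrite("pics/w4f.png",im)
C=cam("wrist",s);y=yel(im);a=np.radians(-7.4);N=np.array([np.cos(a),np.sin(a)]);D=np.array([-N[1],N[0]]);o=s["ee_pos"][:2]
for v in list(range(150,215,5))+list(range(265,330,8)): 
    x=np.where(y[v,160:230])[0]
    if len(x):
        w=ray(C,[[x[0]+159.5,v],[x[-1]+160.5,v]],117)[:,:2]-o;print(v,x[0]+160,x[-1]+160,(w@N).round(1),(w@D).round(1))
cv2.imwrite("pics/w4.png",cv2.resize(im[110:310,130:330],None,fx=3,fy=3,interpolation=cv2.INTER_CUBIC))
E
```

```text
[ 494.96237321 -189.98581821  161.97063125] [ 0.15365573  0.17522415 -3.80429437] [-0.02039851 -0.04446481  0.01150825]
150 199 210 [-47.7 -41. ] [50.7 50.7]
155 199 214 [-47.9 -38.9] [47.9 47.9]
160 200 214 [-47.6 -39. ] [45.1 45.1]
165 200 210 [-47.8 -41.5] [42.2 42.2]
170 200 213 [-48.  -39.9] [39.3 39.3]
175 201 211 [-47.6 -41.2] [36.4 36.4]
180 201 212 [-47.8 -40.8] [33.5 33.5]
185 201 211 [-48.  -41.6] [30.5 30.5]
190 202 211 [-47.6 -41.8] [27.5 27.5]
195 202 211 [-47.8 -41.9] [24.5 24.5]
273 207 217 [-48.1 -41.1] [-26.2 -26.2]
281 208 217 [-47.8 -41.4] [-31.8 -31.8]
289 208 218 [-48.1 -41.1] [-37.5 -37.5]
297 209 220 [-47.9 -40.1] [-43.3 -43.3]
```

View pics/w4.png

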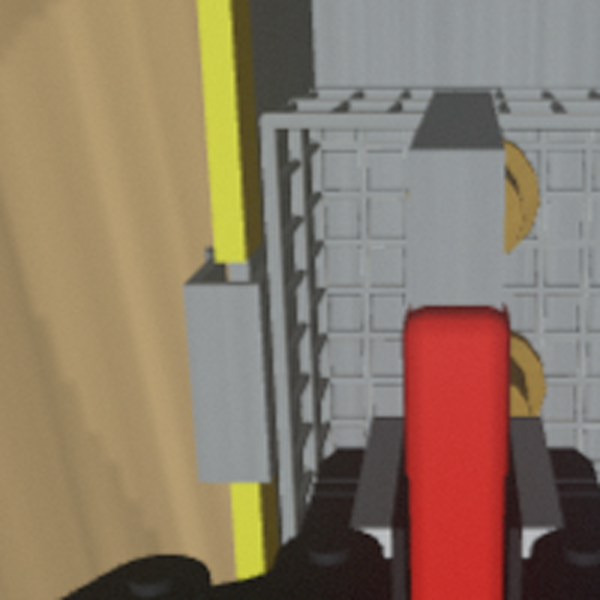

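The view shows the lip straddling the wall, with the trim resuming just beyond both ends of it. The hook is about 1-2 mm towards +y of the gap mid. Correcting that and lowering.

Call:
send_rows:
  rows:
    - [-0.0015,-0.0005,0,0,0,0,1]
    - [-0.0015,-0.0005,0.0025,0,0,0,1]
    - [-0.0015,-0.0005,0.005,0,0,0,1]
    - [-0.0015,-0.0005,0.0075,0,0,0,1]
    - [-0.0015,-0.0005,0.009,0,0,0,1]

```text
clock: 7.77
ee_pos: [494.2, -191.4, 152.9]
tcp_rot: [-0.0, 0.751, 0.66, -0.0]
contact_force: [-0.4, -0.0, -3.5]
grip_width: 12.8
grip_force: 78.3
```

Call:
send_rows:
  rows:
    - [0,0,0.001,0,0,0,1]
    - [0,0,0.002,0,0,0,1]
    - [0,0,0.003,0,0,0,1]

```text
clock: 8.02
ee_pos: [494.4, -191.5, 150.2]
tcp_rot: [0.0, 0.751, 0.66, 0.0]
contact_force: [0.3, 0.5, -3.8]
grip_width: 12.6
grip_force: 78.4
```

Call:
send_rows:
  rows:
    - [0,0,0.001,0,0,0,1]
    - [0,0,0.001,0,0,0,1]

```text
clock: 8.18
ee_pos: [494.3, -191.4, 149.1]
tcp_rot: [-0.0, 0.751, 0.66, -0.0]
contact_force: [-0.6, -0.4, -4.1]
grip_width: 12.4
grip_force: 78.3
```

Call:
send_rows:
  rows:
    - [0,0,0.001,0,0,0,1]
    - [0,0,0.001,0,0,0,1]

```text
clock: 8.35
ee_pos: [494.3, -191.4, 148.2]
tcp_rot: [-0.0, 0.751, 0.66, 0.0]
contact_force: [-0.1, -0.6, -4.3]
grip_width: 12.7
grip_force: 78.3
```

Call:
send_rows:
  rows:
    - [0,0,0.001,0,0,0,1]
    - [0,0,0.001,0,0,0,1]

```text
clock: 8.52
ee_pos: [494.3, -191.4, 147.2]
tcp_rot: [-0.0, 0.751, 0.66, -0.0]
contact_force: [-0.3, 1.0, -3.8]
grip_width: 12.6
grip_force: 78.4
```

Call:
send_rows:
  rows:
    - [0,0,0.001,0,0,0,1]
    - [0,0,0.001,0,0,0,1]

```text
clock: 8.68
ee_pos: [494.3, -191.4, 146.1]
tcp_rot: [-0.0, 0.751, 0.66, -0.0]
contact_force: [0.1, -0.2, -4.9]
grip_width: 12.2
grip_force: 78.4
```

Call:
send_rows:
  rows:
    - [0,0,0.001,0,0,0,1]
    - [0,0,0.001,0,0,0,1]

```text
clock: 8.85
ee_pos: [494.3, -191.4, 145.1]
tcp_rot: [-0.0, 0.751, 0.66, -0.0]
contact_force: [0.1, -0.5, -4.6]
grip_width: 12.7
grip_force: 78.4
```

Call:
send_rows:
  rows:
    - [0,0,0.001,0,0,0,1]
    - [0,0,0.001,0,0,0,1]

```text
clock: 9.02
ee_pos: [494.4, -191.5, 144.2]
tcp_rot: [0.0, 0.751, 0.66, 0.0]
contact_force: [-0.5, 0.5, -5.3]
grip_width: 12.6
grip_force: 78.3
```

Call:
send_rows:
  rows:
    - [0,0,0.001,0,0,0,1]
    - [0,0,0.001,0,0,0,1]

```text
clock: 9.18
ee_pos: [494.8, -191.6, 143.8]
tcp_rot: [0.001, 0.751, 0.66, 0.0]
contact_force: [0.4, 0.6, 2.5]
grip_width: 12.3
grip_force: 79.2
```

Call:
send_rows:
  rows:
    - [0,0,0.001,0,0,0,1]
    - [0,0,0.001,0,0,0,1]

```text
clock: 9.35
ee_pos: [495.3, -191.7, 143.3]
tcp_rot: [0.001, 0.751, 0.66, 0.001]
contact_force: [1.4, 1.1, 8.8]
grip_width: 12.5
grip_force: 80.1
```

Contact came at TCP z≈144, which matches home (143.3 expected; trim contact would be at 150.3). Easing the load, holding, and checking in the wrist view.

Call:
send_rows:
  rows:
    - [0,0,-0.001,0,0,0,1]
    - [0,0,-0.001,0,0,0,1]
    - [0,0,-0.001,0,0,0,1]
    - [0,0,-0.001,0,0,0,1]

```text
clock: 9.68
ee_pos: [494.8, -191.6, 143.7]
tcp_rot: [0.001, 0.751, 0.66, 0.0]
contact_force: [2.8, 0.3, 5.1]
grip_width: 12.1
grip_force: 79.7
```

```bash
python3 - <<'E'
from h import *
s=sense();im=camera("wrist");print(s["ee_pos"],s["contact_force"],s["ft_torque"])
cv2.imwrite("pics/w5.png",cv2.resize(im[150:300,150:300],None,fx=4,fy=4,interpolation=cv2.INTER_CUBIC))
E
```

```text
[ 494.82370603 -191.62261621  143.70767292] [2.81193253 0.31173424 5.1223992 ] [ 0.16662344 -0.05189871 -0.03983364]
```

View pics/w5.png

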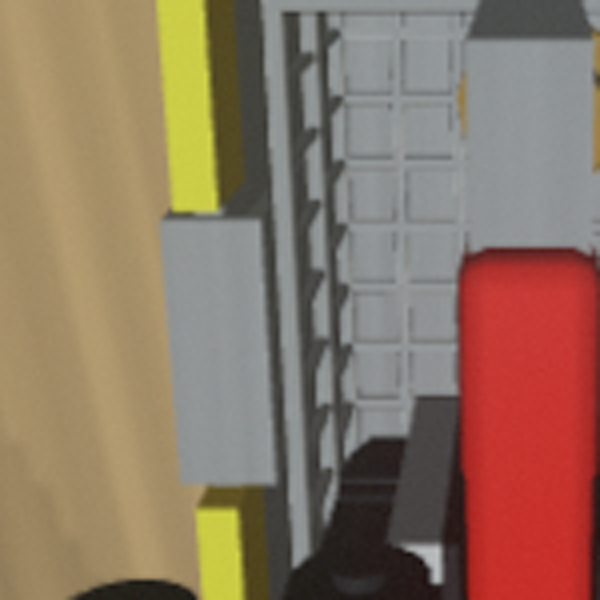

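The picture shows the strap lying between the two trim ends, with the end face of the lower trim visible beside it, so the lip is home. Easing the load and releasing.

Call:
send_rows:
  rows:
    - [0,0,-0.0005,0,0,0,1]
    - [0,0,-0.0005,0,0,0,1]
    - [0,0,-0.0005,0,0,0,1]

```text
clock: 9.98
ee_pos: [494.6, -191.6, 143.9]
tcp_rot: [0.0, 0.751, 0.66, 0.0]
contact_force: [3.4, -0.1, 3.1]
grip_width: 12.4
grip_force: 79.4
```

Call:
send_rows:
  rows:
    - [0,0,0,0,0,0,0.8]
    - [0,0,0,0,0,0,0.6]
    - [0,0,0,0,0,0,0.3]
    - [0,0,0,0,0,0,0]
    - [0,0,0,0,0,0,0]

```text
clock: 10.4
ee_pos: [494.1, -191.4, 143.6]
tcp_rot: [-0.0, 0.751, 0.66, -0.0]
contact_force: [0.3, 0.2, -0.1]
grip_width: 65.0
grip_force: 0.0
```

Call:
send_rows:
  rows:
    - [0,0,0,0,0,0,0]
    - [0,0,0,0,0,0,0]
    - [0,0,0,0,0,0,0]
    - [0,0,0,0,0,0,0]
    - [0,0,0,0,0,0,0]

```text
clock: 10.82
ee_pos: [494.4, -191.5, 143.8]
tcp_rot: [-0.0, 0.751, 0.66, -0.0]
contact_force: [0.0, -1.2, 1.0]
grip_width: 85.8
grip_force: 0.0
```

Call:
send_rows:
  rows:
    - [0,0,-0.01,0,0,0,0]
    - [0,0,-0.03,0,0,0,0]
    - [0,0,-0.05,0,0,0,0]
    - [0,0,-0.075,0,0,0,0]
    - [0,0,-0.1,0,0,0,0]

```text
clock: 11.23
ee_pos: [494.1, -191.3, 245.5]
tcp_rot: [-0.0, 0.751, 0.66, -0.0]
contact_force: [0.7, -0.3, 0.1]
grip_width: 85.2
grip_force: 0.0
```

Call:
send_rows:
  rows:
    - [0,0,0,0,0,0,0]
    - [0,0,0,0,0,0,0]
    - [0,0,0,0,0,0,0]
    - [0,0,0,0,0,0,0]

```text
clock: 11.57
ee_pos: [493.9, -191.2, 243.0]
tcp_rot: [-0.001, 0.751, 0.66, -0.0]
contact_force: [0.1, 0.4, 0.1]
grip_width: 85.5
grip_force: 0.0
```

```bash
python3 - <<'E'
from h import *
s=sense();im=camera("wrist");print(s["clock"],s["ee_pos"],s["contact_force"])
cv2.imwrite("pics/w6.png",im)
C=cam("wrist",s);r,n=bar(red(im));print(r,ray(C,r[0],169))
E
```

```text
11.5667 [ 493.91516688 -191.23425031  242.95584014] [0.12434249 0.4120897  0.14582427]
((292.5, 211.5), (85.0, 19.0), 90.0) [[ 501.28152495 -186.55201842  169.        ]]
```

View pics/w6.png

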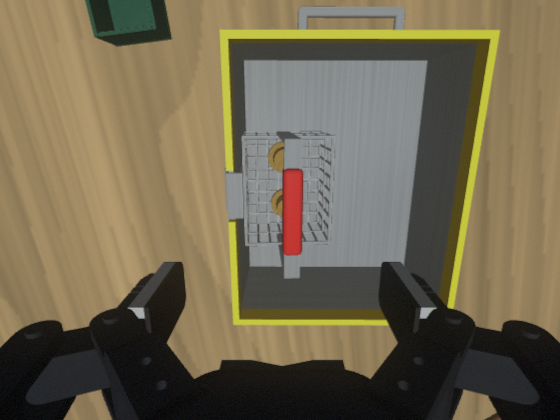

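The picture shows the basket hanging inside the tank with its strap in the gap at (234,195), both bushes in it, a slight lean as expected, and the gripper clear. Handing in.

```bash
python3 -c "
from cell import *
print(sign_off())"
```

```text
the job is handed in; nothing more can be done
None
```

The job is handed in: the basket hangs released by its lip on the bare rim in the gap, with both bushes in it; the sign-off gave no verdict, and I estimated its lean from the picture at about 5°, not precisely.

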